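Fit the matching turntable hub on the keyed test shaft

ROBOT

A 7-joint arm with a two-finger parallel gripper is mounted at the origin on the work surface. World frame = base frame: x ahead of the robot, y to its left, z up, the work surface at z = 0. Lengths are in m, angles in rad, forces in N, time in s.
With the tool pointing down it reaches from about 0.4 to 0.85 m from the base axis. Payload 4.5 kg.
Tool frame: the origin (TCP) lies at the centre of the arm's flange, where the gripper is bolted on; the fingertips stand 166 mm ahead of it and the grasp point (between the pads) lies 147 mm ahead of it (r.grip_depth is the distance from the TCP to the grasp point, in m); z points along the fingers, y is the line along which they close (so a half turn about z gives the same grasp; the last joint's range is limited). The gripper opens to 88 mm and grips with 3 to 60 N. Pads are 18 mm wide; open, the fingers measure 123 mm over their backs; the gripper's body (75 mm by 187 mm) begins 45 mm behind the grasp point.
Start: joints at [1.252, 0.689, -0.195, 1.565, 0.157, 0.902, -0.215], TCP at [0.216, -0.587, 0.405] pointing down, gripper open.
Joint ranges: [-3.01, 3.01], [-0.46, 2.08], [-1.47, 1.51], [0.13, 2.56], [-1, 4.14], [0.04, 2.09], [-2.66, 2.66]. Speed limits (rad/s): [2.57, 2.57, 3.14, 3.14, 3.14, 3.14, 3.14].

INTERFACE

Orientations are given as a unit quaternion [x, y, z, w].
In Python, from plant import status, cams, r, finder gives the robot as it stands.
- The arm moves only by the tool play_rows, never from a script. Its argument "rows" is a list of rows, each a list of 7 numbers: the opening in per cent of the stroke, from 0 (shut) to 100 (fully open), then the shift along the tool's x, y, z in m, then the turn, a rotation vector about the tool's x, y, z in degrees. A call has 1 to 8 rows; each row shifts and turns the commanded pose from where the row before left it, along the tool's axes as they then stand; what a row does not reach is not made up. A row lasts 1/8 s, in which the tool goes at most 62.5 mm and 10.7 degrees, less where a joint would pass 70% of its speed; a pose out of reach is approached as far as the arm can. A call with a gripper value outside its range is refused whole. The fingers move at their own pace and stop on an object; "grip_force" is the grip in N (left out, the last holds). Time passes only in rows, so rows that do not move let the fingers close. It gives the time, the measured TCP pose, the force, the opening and the grip force at its end, in the units of the state.
- status.get_state(): the state, without advancing time (a new reading comes with each control period).
- cams.snapshot(name): name is "side" or "top" or "wrist"; returns the picture (400x640x3 uint8, red, green, blue); there is no depth.
- cams.camera_params(name): a dict with "vfov" (degrees; the focal length in pixels is half the picture's height over the tangent of half this angle, whatever the lens; pixels are square), "cx", "cy" (the principal point, pixels), "distortion" ([k1, k2, p1, p2, k3] as OpenCV has them; the pictures are not rectified), "R" (3x3) and "t" (3): a world point X has camera coordinates R X + t; the wrist camera has in their place "tool_from_camera" (4x4, takes a point from camera to tool coordinates, whose origin is the TCP and whose axes are the flange's). Camera axes: x right, y down, z forward; pixel columns grow to the right and rows downward; lengths in m; the calibration is good to about 2 mm. A picture is of the moment at which its call begins: read the wrist's pose just before it. camera_params takes no time and is no camera call.
- r.finish_job(): hands the job in; it is judged then, once.
Trained networks look in the newest picture that a camera, given by its name, has taken for a name from the list of things; names that differ only in an ending like _2 or _b are one class to them, and where a whole thing is asked for, a point or a joint stands for the part that bears it (a point fixed in the world has none). Each returns a list of dicts, best first, with "score" (0 to 1); they miss things now and then, are a little off and sometimes report something else, mostly with a low value. They report only what shows in the picture. A call takes as long as a camera call. They do not tell look-alikes from the thing itself.
- finder.spot_in(camera, label): "at" ([x, y, z] in m, in the coordinates of the camera as it stood for that picture, good to about 4 mm: the middle of the surface that is visible of it).
- finder.regions_of(camera, label): "mask" (400x640 bool, what is visible of it).
The state is a dict: "clock": time; "q": joint angles; "qd": joint speeds; "joint_torque": joint torques, N m; "tool_pos": TCP position; "eef_rot": TCP orientation; "contact_force": force on the tool from outside, world axes, zero at the start; "moment": the same for the moment, N m; "opening": opening from 0.0 (shut) to 1.0 (fully open); "finger_force": force on a finger pad.
Only numpy, scipy, OpenCV 4.12 (cv2) and the standard library are available. Lean on these libraries where they do the work, as an engineer would, in place of code of your own. Each camera call takes 0.05 s, during which the arm holds its last target. There are 200 camera calls.

TASK

Only one of the three turntable hubs has its keyway in the right place for the keyed test shaft: with the keyway over the key, its red pointer drops between the two yellow posts. Pick that hub, put it fully home on the shaft, flat on the green plate with its pointer in the fork, and let go. Leave the other two hubs where they stand.

Things in the scene. Friction and masses are not known exactly. Their poses are not given: they have to be found in the camera images.
- hub_a: aluminium ring, 64 mm across, 35 mm high, about 0.2 kg, upright 34 mm bore; red pointer (12 wide, 8 high) at its foot along own +x, ending 62 mm from centre. Keyway, a slot 18 mm wide, full height, from the bore out to 28 mm from centre, on own +y side: quarter turn anticlockwise of the pointer. Stands on the bench; origin: centre of underside, z up. Grip from above across the outside along own y.
- hub_b: aluminium ring, 64 mm across, 35 mm high, about 0.2 kg, upright 34 mm bore; red pointer (12 wide, 8 high) at its foot along own +x, ending 62 mm from centre. Keyway, a slot 18 mm wide, full height, from the bore out to 28 mm from centre, on own -y side: quarter turn clockwise of the pointer. Stands on the bench; origin: centre of underside, z up. Grip from above across the outside along own y.
- hub_c: aluminium ring, 64 mm across, 35 mm high, about 0.2 kg, upright 34 mm bore; red pointer (12 wide, 8 high) at its foot along own +x, ending 62 mm from centre. Keyway, a slot 18 mm wide, full height, from the bore out to 28 mm from centre, on own -x side: opposite the pointer. Stands on the bench; origin: centre of underside, z up. Grip from above across the outside along own y.
- test_shaft: fixed green plate, 12 mm thick, x -55 to 81, y -50 to 50 mm; upright steel shaft, 22 mm dia, coned top 67 mm above bench; orange key 6 mm wide on its +y side, out to 24.5 mm from the axis, top 52 mm above bench; fork of two yellow posts, 20 mm above plate, 36 mm gap, at x 50 to 62. A seated hub's underside is 12 mm above bench. Origin: shaft axis at bench height, z up.
Not all that is in view belongs to the job. What is shaped like the hub_a but blue or turquoise is not meant. Of the things that look like the test_shaft, take the one that is farthest to the robot's right at the start.

How it is judged:
By the outcome, as a careful person would: the job done as asked, in the order asked, and still so for the second after the job is handed in, with the robot touching nothing.
It also fails if it takes over 42 s, if anything falls off the work surface, if the arm or the gripper's body presses on something with over 40 N, if the wrist force passes 120 N, or if a joint passes its speed limit or range.

## Working session

There is one attempt and no reset: what is moved stays moved. The work goes in short steps, Python scripts to look and compute and a tool call to move; the robot and the scene stay as the last step left them, time stands still between calls to the robot, and variables do not carry over. Pictures are saved under pics/ and viewed, at most 10 in all, crops included, and the job is handed in when it is done.

Besides the shell and the picture viewer there is one more tool, called after "Call:" by a JSON object that holds its "op" and its "data". play_rows: Moves the arm, as the interface text tells. Its arguments: {"type":"object","properties":{"rows":{"type":"array","items":{"type":"array","items":{"type":"number"}}},"grip_force":{"type":"number"}},"required":["rows"]}

```bash
mkdir -p pics; ls
cat > h.py <<'E'
import numpy as np, cv2
from scipy.spatial.transform import Rotation as Ro
from plant import status, cams, r, finder
def K(p):
    f=200/np.tan(np.radians(p["vfov"])/2); return np.array([[f,0,p["cx"]],[0,f,p["cy"]],[0,0,1.]])
def pose(name,st=None):
    p=cams.camera_params(name)
    if name!="wrist":
        R=np.array(p["R"]);return p,R,np.array(p["t"])
    st=st or status.get_state(); T=np.eye(4);T[:3,:3]=Ro.from_quat(st["eef_rot"]).as_matrix();T[:3,3]=st["tool_pos"]
    M=np.linalg.inv(T@np.array(p["tool_from_camera"])); return p,M[:3,:3],M[:3,3]
def toplane(P,px,z):
    p,R,t=P; u=cv2.undistortPoints(np.array(px,float).reshape(-1,1,2),K(p),np.array(p["distortion"],float)).reshape(-1,2)
    d=np.c_[u,np.ones(len(u))]@R; c=-R.T@t; return c+d*((z-c[2])/d[:,2:])
def proj(P,X):
    p,R,t=P; return cv2.projectPoints(np.array(X,float).reshape(-1,1,3),cv2.Rodrigues(R)[0],t,K(p),np.array(p["distortion"],float))[0].reshape(-1,2)
def snap(name,fn=None):
    P=pose(name); im=cams.snapshot(name)
    if fn: cv2.imwrite("pics/"+fn,im[:,:,::-1])
    return P,im
E
python3 - <<'E'
from h import *
for n in ("top","side","wrist"):
    P,im=snap(n,n+"0.png"); print(n,-P[1].T@P[2],P[1].round(2).tolist(),K(P[0])[0,0],P[0]["distortion"])
    for l in ("hub_a","test_shaft"):
        try: print(l,[(round(d["score"],2),(P[1].T@(np.array(d["at"])-P[2])).round(3).tolist()) for d in finder.spot_in(n,l)])
        except Exception as e: print(e)
    im0=im
a=cv2.imread("pics/top0.png");b=cv2.imread("pics/side0.png")
print(status.get_state())
E
```

```text
pics
top [0.32702857 0.07022264 1.1314527 ] [[0.11, -0.99, 0.0], [-0.97, -0.11, -0.2], [0.2, 0.02, -0.98]] 478.7610009708457 [-0.01873303  0.          0.          0.          0.        ]
hub_a [(0.95, [0.449, 0.063, 0.034]), (0.76, [0.573, -0.285, 0.034]), (0.73, [0.476, -0.129, 0.036]), (0.68, [0.605, -0.106, 0.033]), (0.66, [0.565, 0.001, 0.035])]
test_shaft [(0.97, [0.551, 0.469, 0.012]), (0.95, [0.565, 0.27, 0.011])]
side [0.41681915 0.92973275 0.84408183] [[-0.99, -0.11, -0.01], [-0.07, 0.69, -0.72], [0.09, -0.72, -0.69]] 445.8683313049405 [-0.04210729  0.          0.          0.          0.        ]
hub_a [(0.92, [0.611, -0.093, 0.027]), (0.77, [0.477, -0.117, 0.026]), (0.64, [0.562, 0.015, 0.024]), (0.61, [0.567, -0.274, 0.027]), (0.59, [0.454, 0.073, 0.03])]
test_shaft [(0.97, [0.557, 0.477, 0.013]), (0.56, [0.566, 0.279, 0.011])]
wrist [ 0.28037823 -0.56180293  0.38528026] [[0.35, -0.94, -0.0], [-0.9, -0.33, 0.27], [-0.25, -0.09, -0.96]] 295.60299475235496 [-0.02728203  0.          0.          0.          0.        ]
hub_a []
test_shaft []
{'clock': 0.45, 'q': array([ 1.25179309,  0.68920042, -0.19457566,  1.56539372,  0.15726875,
        0.90252022, -0.21508054]), 'qd': array([ 0.00051735, -0.00063389,  0.00011258, -0.0015585 ,  0.00284978,
       -0.00252348, -0.00030934]), 'joint_torque': array([ 8.40431821e-04, -5.27025855e+01, -1.26534395e+00, -1.53556252e+01,
       -5.19411557e-02,  8.23602368e-04,  6.28915382e-05]), 'tool_pos': array([ 0.21596201, -0.58647843,  0.40465431]), 'eef_rot': array([ 9.84480202e-01,  1.75495660e-01, -8.42796585e-06, -7.09233493e-05]), 'contact_force': array([-0.47576124, -0.57185154, -0.17343911]), 'moment': array([ 0.05755703,  0.01449249, -0.01941977]), 'finger_force': 0.0, 'opening': 1.001230774637853}
```

View pics/top0.png

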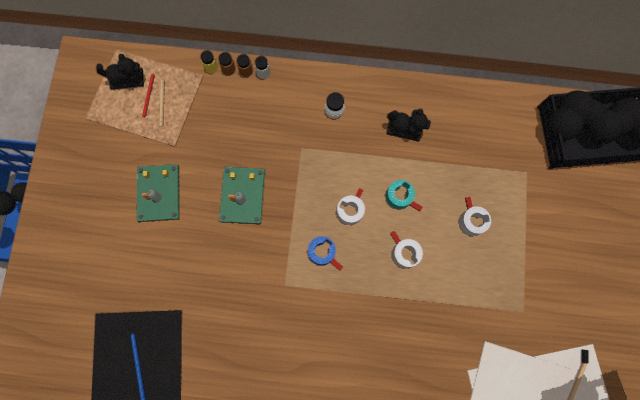

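View pics/side0.png

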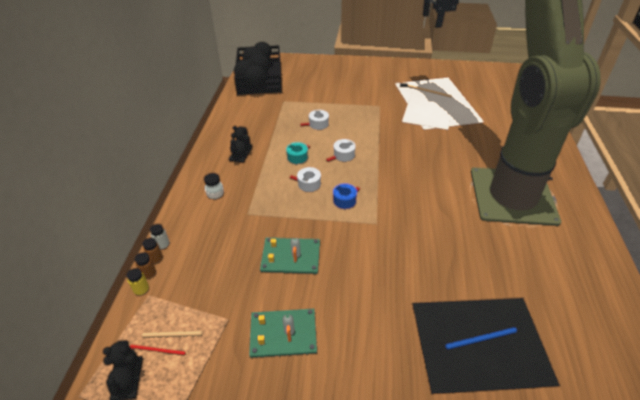

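Top view: the silver rings are at (351,209), (408,254) and (477,221). The turquoise one at (401,194) and the blue one at (322,251) are look-alikes. The shaft plates are at (158,193) and (242,196). The robot's right is −y, which is image right, so the target is the plate at (242,196). Next is a close crop of the hubs.

Run:
```python
import cv2,numpy as np
a=cv2.imread("pics/top0.png")
c=[cv2.resize(a[y-32:y+32,x-32:x+32],(400,400),interpolation=cv2.INTER_CUBIC)[:,:] for x,y in((351,209),(408,254),(477,221),(242,196))]
o=np.vstack([np.hstack(c[:2]),np.hstack(c[2:])]);cv2.imwrite("pics/crop1.png",cv2.resize(o,(600,600)))
```

```text
(no output)
```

View pics/crop1.png

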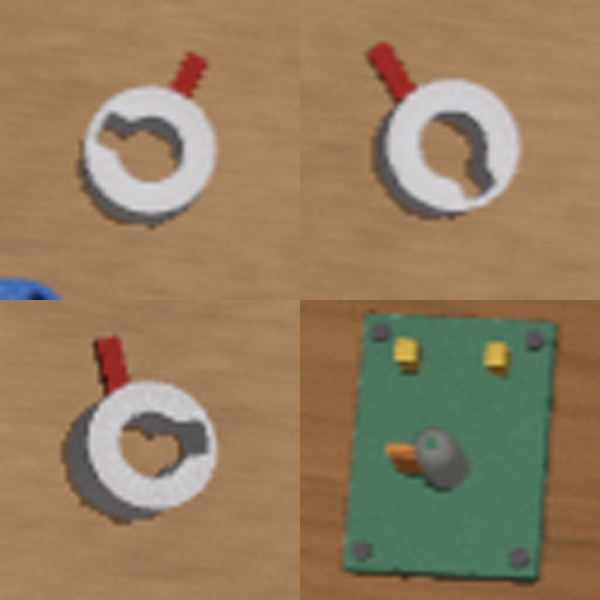

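Crops: the hub at (351,209) has its keyway a quarter turn anticlockwise of the pointer, the one at (408,254) has it opposite, and the one at (477,221) has it clockwise. On the target plate, the key (left, +y) is a quarter turn anticlockwise of the fork. So hub_a at (351,209) is the one to pick. Now I measure it.

```bash
cat >> h.py <<'E'
def hub(P,im,px,rad,mask=None,tz=0.0):
    """ring centre + pointer yaw, hub near pixel px"""
    h=cv2.cvtColor(im,cv2.COLOR_RGB2HSV).astype(int); yy,xx=np.mgrid[:400,:640]; near=np.hypot(xx-px[0],yy-px[1])<rad
    w=((h[...,1]<40)&(h[...,2]>170)&near).astype(np.uint8)
    n,l,s,_=cv2.connectedComponentsWithStats(w); w=l==1+np.argmax(s[1:,4])
    q=toplane(P,np.c_[xx[w],yy[w]],tz+.035)[:,:2].astype(np.float32); c,rr=cv2.minEnclosingCircle(q)
    # robust: hull circle least squares
    hu=cv2.convexHull(q)[:,0]; A=np.c_[2*hu,np.ones(len(hu))]; s_=np.linalg.lstsq(A,(hu**2).sum(1),rcond=None)[0]
    red=((h[...,0]<8)|(h[...,0]>172))&(h[...,1]>140)&(h[...,2]>70)&near
    rp=toplane(P,np.c_[xx[red],yy[red]],tz+.008)[:,:2]; m=rp.mean(0); c2=s_[:2]
    d=m-c2; ux=np.linalg.svd(rp-m)[2][0]; ux*=np.sign(ux@d)
    return np.round(c2,4),round(float(np.sqrt(s_[2]+c2@c2)),4),np.array(c).round(4),round(rr,4),"yaw",np.degrees(np.arctan2(d[1],d[0])).round(1),np.degrees(np.arctan2(ux[1],ux[0])).round(1),"tip",np.linalg.norm(d).round(4),int(red.sum())
def plate(P,im,X):
    h=cv2.cvtColor(im,cv2.COLOR_RGB2HSV).astype(int); px=proj(P,[[*X,.012]])[0]; 
    g=((h[...,0]>60)&(h[...,0]<95)&(h[...,1]>70)).astype(np.uint8); g=cv2.morphologyEx(g,cv2.MORPH_CLOSE,np.ones((9,9)))
    n,l,s,ce=cv2.connectedComponentsWithStats(g); k=[i for i in range(1,n) if s[i,4]>200]; k=min(k,key=lambda i:np.hypot(*(ce[i]-px)))
    yy,xx=np.nonzero(l==k); q=toplane(P,np.c_[xx,yy],.012)[:,:2].astype(np.float32)
    (c,sz,a)=cv2.minAreaRect(q); a=(a+45)%90-45; e=np.array([np.cos(np.radians(a)),np.sin(np.radians(a))])
    return np.round(c,4),np.round(sz,4),round(a,2),"origin",(np.array(c)-.013*e).round(4)
E
python3 - <<'E'
from h import *
for n,px in (("top",(351,209)),("side",(309,180))):
    P=pose(n); im=cv2.imread(f"pics/{n}0.png")[:,:,::-1].copy()
    print(n,hub(P,im,px,27)); print(plate(P,im,(.565,.27)))
print(np.array(cams.camera_params("wrist")["tool_from_camera"]).round(3))
E
```

```text
top (array([0.5633, 0.0063]), 0.0317, array([0.5633, 0.0064]), 0.0325, 'yaw', np.float64(-20.5), np.float64(-16.6), 'tip', np.float64(0.0501), 41)
(array([0.5729, 0.2681]), array([0.1347, 0.098 ]), 3.54, 'origin', array([0.5599, 0.2673]))
side (array([0.5615, 0.0067]), 0.0319, array([0.5612, 0.0066]), 0.0327, 'yaw', np.float64(-23.3), np.float64(43.9), 'tip', np.float64(0.0471), 21)
(array([0.5718, 0.2733]), array([0.1306, 0.0984]), 3.4, 'origin', array([0.5588, 0.2726]))
[[-0.    -0.963 -0.27   0.069]
 [ 1.    -0.     0.    -0.001]
 [-0.    -0.27   0.963  0.019]
 [ 0.     0.     0.     1.   ]]
```

Call:
{"op": "play_rows", "data": {"rows": [[100,0.03,-0.025,0.005,0,0,0],[100,0.043,-0.035,0.008,0,0,0],[100,0.043,-0.035,0.008,0,0,0],[100,0.043,-0.035,0.008,0,0,0],[100,0.043,-0.035,0.008,0,0,0],[100,0.043,-0.035,0.008,0,0,0],[100,0.043,-0.035,0.008,0,0,0],[100,0.043,-0.035,0.008,0,0,0]]}}

```text
clock: 1.45
tool_pos: [0.4343, -0.2173, 0.3437]
eef_rot: [0.984, 0.175, 0.0, 0.0]
contact_force: [2.2, -0.2, 1.0]
opening: 0.998
finger_force: 0.0
```

Call:
{"op": "play_rows", "data": {"rows": [[100,0.043,-0.036,0.005,0,0,0],[100,0.043,-0.036,0.005,0,0,0],[100,0.043,-0.036,0.005,0,0,0],[100,0.05,-0.04,0,0,0,0],[100,0,0,0,0,0,10],[100,0,0,0,0,0,10],[100,0,0,0,0,0,10],[100,0,0,0,0,0,10]]}}

```text
clock: 2.45
tool_pos: [0.5495, -0.0192, 0.3288]
eef_rot: [0.985, -0.174, 0.0, -0.0]
contact_force: [0.9, 0.1, -0.7]
opening: 0.998
finger_force: 0.0
```

```bash
cat >> h.py <<'E'
def delta(X,yaw):
    st=status.get_state(); R=Ro.from_quat(st["eef_rot"]).as_matrix()
    cur=np.degrees(np.arctan2(R[1,0],R[0,0])); print("pos",st["tool_pos"].round(4),"yaw",cur.round(2),"zaxis",R[:,2].round(4),"clock",st["clock"],"F",st["contact_force"].round(1),"open",round(st["opening"],3))
    print("tool shift now-axes",(R.T@(np.array(X)-st["tool_pos"])).round(4),"turn z",round(cur-yaw,2))
E
python3 - <<'E'
from h import *
P,im=snap("wrist","w1.png"); px=proj(P,[[.5625,.0065,.035]])[0]; print(px)
print(hub(P,im,px,90)); delta([.5625,.0065,.172],-21)
E
```

```text
[291.11419748 190.71985824]
(array([0.5644, 0.0049]), 0.0298, array([0.5727, 0.0027]), 0.0297, 'yaw', np.float64(-21.0), np.float64(-21.6), 'tip', np.float64(0.0439), 330)
pos [ 0.5495 -0.019   0.3288] yaw -20.37 zaxis [ 4.e-04  0.e+00 -1.e+00] clock 2.5 F [-0.1 -0.2  0.7] open 0.998
tool shift now-axes [ 0.0033 -0.0284  0.1568] turn z 0.63
```

View pics/w1.png

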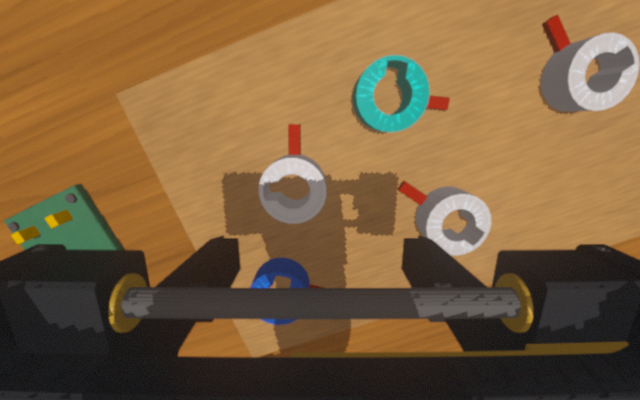

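The wrist picture shows the target at (292,188) with its pointer straight up at (295,138). That matches the projection to within about 2 mm, and yaw is about −21.3°. I'll centre on it and go down.

Call:
{"op": "play_rows", "data": {"rows": [[100,0.0044,-0.0283,0.0,0,0,0.9],[100,0,0,0.04,0,0,0],[100,0,0,0.04,0,0,0],[100,0,0,0.035,0,0,0],[100,0,0,0.025,0,0,0],[100,0,0,0.012,0,0,0],[100,0,0,0.005,0,0,0],[100,0,0,0,0,0,0]]}}

```text
clock: 3.5
tool_pos: [0.5633, 0.0058, 0.1722]
eef_rot: [0.984, -0.179, 0.0, -0.0]
contact_force: [-0.2, 0.3, 0.1]
opening: 1.001
finger_force: 0.0
```

Call:
{"op": "play_rows", "data": {"rows": [[50,0,0,0,0,0,0],[50,0,0,0,0,0,0],[50,0,0,0,0,0,0],[50,0,0,0,0,0,0],[50,0,0,0,0,0,0],[50,0,0,0,0,0,0]], "grip_force": 30}}

```text
clock: 4.25
tool_pos: [0.5632, 0.0057, 0.1722]
eef_rot: [0.984, -0.18, 0.0, 0.0]
contact_force: [-1.4, 0.0, 5.9]
opening: 0.727
finger_force: 30.0
```

Call:
{"op": "play_rows", "data": {"rows": [[50,0,0,-0.02,0,0,0],[50,0,0,-0.04,0,0,0],[50,0,0,-0.04,0,0,-8],[50,0,0,-0.02,0,0,-8],[50,0,0,0,0,0,-8.2],[50,0,-0.05,0,0,0,0],[50,0.006,-0.05,0,0,0,0],[50,0,-0.03,0,0,0,0]]}}

```text
clock: 5.25
tool_pos: [0.5607, 0.1392, 0.2926]
eef_rot: [0.999, 0.032, 0.0, -0.001]
contact_force: [-0.2, 0.0, -1.3]
opening: 0.72
finger_force: 30.0
```

Run:
```python
from h import *
P,im=snap("wrist","w2.png"); o=np.array([.5595,.27])
print(plate(P,im,o))
for X in ([.5595,.27,.067],[.5595,.27,.012],[*o,.035]): print(proj(P,[X])[0].round(1))
e=Ro.from_euler('z',3.5,degrees=True).as_matrix()
for c in ([50,23,32],[50,-23,32],[56,23,32],[56,-23,32]): print(c,proj(P,[e@(np.array(c)/1000)+[*o,0]])[0].round(1))
for c in ([-55,-50,12],[-55,50,12],[81,-50,12],[81,50,12]): print(c,proj(P,[e@(np.array(c)/1000)+[*o,0]])[0].round(1))
delta([*o,.272],3.5)
```

```text
(array([0.5732, 0.2674]), array([0.1331, 0.0994]), 3.86, 'origin', array([0.5602, 0.2666]))
[144.8 207.6]
[179.1 190.4]
[166.5 196.7]
[50, 23, 32] [132.2 135.8]
[50, -23, 32] [188.3 135.6]
[56, 23, 32] [131.  128.2]
[56, -23, 32] [187.5 128. ]
[-55, -50, 12] [237.8 246.3]
[-55, 50, 12] [135.5 245.5]
[81, -50, 12] [226.4  96.7]
[81, 50, 12] [109.9  97.6]
pos [0.56   0.1437 0.2924] yaw 3.99 zaxis [ 2.0e-04  5.7e-03 -1.0e+00] clock 5.3 F [-0.5  4.1 -2.3] open 0.721
tool shift now-axes [ 0.0082 -0.126   0.0211] turn z 0.49
```

View pics/w2.png

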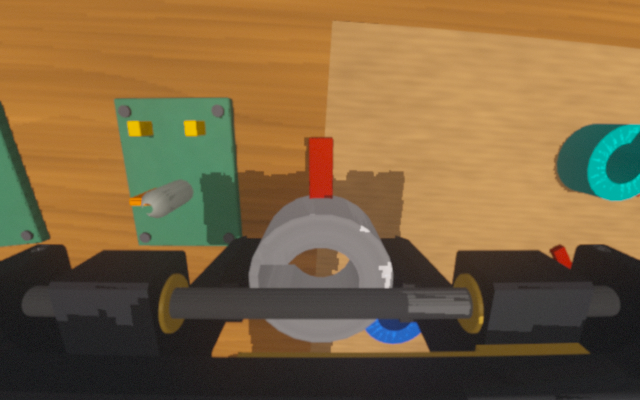

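The hub is gripped squarely: pointer at (320,165), straight along tool x, and the plate at (178,170). The arm was still settling, so I'll hold and measure again.

Call:
{"op": "play_rows", "data": {"rows": [[50,0,-0.02,-0.005,0,0,0],[50,0,0,0,0,0,0],[50,0,0,0,0,0,0]]}}

```text
clock: 5.68
tool_pos: [0.5599, 0.1547, 0.297]
eef_rot: [1.0, 0.03, 0.0, 0.001]
contact_force: [-0.7, -0.9, -2.1]
opening: 0.718
finger_force: 30.0
```

Run:
```python
from h import *
P,im=snap("wrist","w3.png")
a=plate(P,im,[.56,.267]);print(a)
h=cv2.cvtColor(im,cv2.COLOR_RGB2HSV).astype(int)
y=((h[...,0]>20)&(h[...,0]<32)&(h[...,1]>150)&(h[...,2]>190)).astype(np.uint8); y[:, 320:]=0
n,l,s,c=cv2.connectedComponentsWithStats(y)
for i in range(1,n):
    if s[i,4]>40: yy,xx=np.nonzero(l==i); print(s[i], cv2.minAreaRect(toplane(P,np.c_[xx,yy],.032)[:,:2].astype(np.float32)))
delta([.56,.267,.272],3.7)
```

```text
(array([0.5731, 0.2676]), array([0.133 , 0.0989]), 3.7, 'origin', array([0.5601, 0.2667]))
[204 121  13  15 168] ((0.6170850396156311, 0.24826771020889282), (0.011178231798112392, 0.00932075921446085), 4.792745113372803)
[148 122  13  15 172] ((0.6138830184936523, 0.2941785156726837), (0.011125762946903706, 0.009607445448637009), 3.014510154724121)
pos [0.56   0.1544 0.2968] yaw 3.4 zaxis [-0.     -0.0012 -1.    ] clock 5.725 F [-0.2 -0.5 -2.3] open 0.721
tool shift now-axes [ 0.0067 -0.1125  0.0247] turn z -0.3
```

Call:
{"op": "play_rows", "data": {"rows": [[50,0.003,-0.04,0,0,0,-0.3],[50,0.0037,-0.045,0,0,0,0],[50,0,-0.0285,0.015,0,0,0],[50,0,0,0.01,0,0,0],[50,0,0,0,0,0,0],[50,0,0,0,0,0,0]]}}

```text
clock: 6.48
tool_pos: [0.5599, 0.2673, 0.272]
eef_rot: [0.999, 0.032, 0.0, 0.001]
contact_force: [-0.2, 0.4, -2.0]
opening: 0.722
finger_force: 30.0
```

Run:
```python
from h import *
st=status.get_state();P,im=snap("wrist","w4.png")
h=cv2.cvtColor(im,cv2.COLOR_RGB2HSV).astype(int)
red=((h[...,0]<6)|(h[...,0]>172))&(h[...,1]>150)&(h[...,2]>70); red=red.astype(np.uint8)
n,l,s,c=cv2.connectedComponentsWithStats(red); k=1+np.argmax(s[1:,4]); yy,xx=np.nonzero(l==k); print(s[k])
zt=st["tool_pos"][2]-.172+.008
q=toplane(P,np.c_[xx,yy],zt); R=Ro.from_quat(st["eef_rot"]).as_matrix(); t=(q-st["tool_pos"])@R
print("pointer tool x max",t[:,0].max().round(4),"y by x near/far",t[t[:,0]<.04,1].mean().round(4),t[t[:,0]>.055,1].mean().round(4), t[:,0].min().round(4))
delta([.56,.268,.184],3.7)
o=np.array([.56,.268]);e=Ro.from_euler('z',3.7,degrees=True).as_matrix()
P2,im2=snap("side")
P3,im3=snap("top")
cv2.imwrite("pics/v4.png",np.hstack([cv2.resize(im[80:380,120:520],(400,300)),cv2.resize(im2[210:310,230:363],(400,300),interpolation=cv2.INTER_CUBIC)])[:,:,::-1])
```

```text
[ 309  138   24   60 1328]
pointer tool x max 0.0604 y by x near/far -0.0005 -0.0007 0.0311
pos [0.5599 0.2677 0.2722] yaw 3.66 zaxis [ 9.e-04 -1.e-03 -1.e+00] clock 6.525 F [-0.  -1.  -1.7] open 0.724
tool shift now-axes [ 0.     -0.0004  0.0882] turn z -0.04
```

View pics/v4.png

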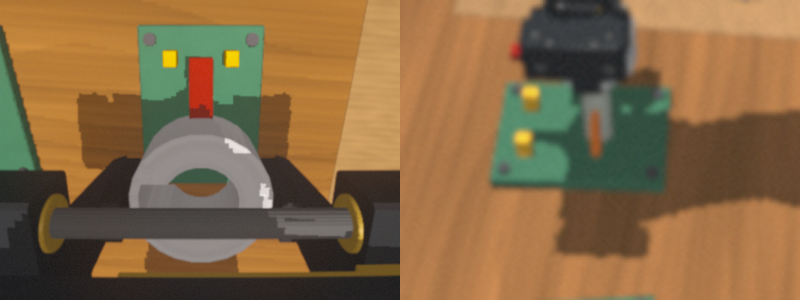

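The pointer sits midway between the posts (crop at 200,88, posts at 170 and 232). Lowering in stages and watching the force.

Call:
{"op": "play_rows", "data": {"rows": [[50,0.001,-0.0003,0.015,0,0,0],[50,0,0,0.015,0,0,0],[50,0,0,0.01,0,0,0],[50,0,0,0.008,0,0,0],[50,0,0,0.006,0,0,0],[50,0,0,0,0,0,0]]}}

```text
clock: 7.38
tool_pos: [0.56, 0.2699, 0.2173]
eef_rot: [0.999, 0.033, -0.0, 0.0]
contact_force: [1.2, 0.4, -2.2]
opening: 0.722
finger_force: 30.0
```

Call:
{"op": "play_rows", "data": {"rows": [[50,0,0,0.008,0,0,0],[50,0,0,0.008,0,0,0],[50,0,0,0.008,0,0,0],[50,0,0,0.004,0,0,0],[50,0,0,0.002,0,0,0],[50,0,0,0.001,0,0,0],[50,0,0,0,0,0,0]]}}

```text
clock: 8.25
tool_pos: [0.5603, 0.2699, 0.1868]
eef_rot: [0.999, 0.033, 0.0, -0.0]
contact_force: [-0.1, 0.4, -1.8]
opening: 0.718
finger_force: 30.0
```

Call:
{"op": "play_rows", "data": {"rows": [[50,0,0,0.001,0,0,0],[50,0,0,0.001,0,0,0],[50,0,0,0.0007,0,0,0],[50,0,0,0,0,0,0],[50,0,0,0,0,0,0]]}}

```text
clock: 8.88
tool_pos: [0.5602, 0.27, 0.1842]
eef_rot: [0.999, 0.033, 0.0, 0.0]
contact_force: [-0.8, -0.2, 3.1]
opening: 0.723
finger_force: 30.0
```

Run:
```python
from h import *
P,im=snap("wrist"); P2,im2=snap("side")
cv2.imwrite("pics/v5.png",np.hstack([cv2.resize(im[80:380,120:520],(400,300)),cv2.resize(im2[210:310,230:363],(400,300),interpolation=cv2.INTER_CUBIC)])[:,:,::-1])
delta([.56,.268,.184],3.7)
```

```text
pos [0.5602 0.2699 0.1842] yaw 3.81 zaxis [ 1.e-04 -0.e+00 -1.e+00] clock 8.975 F [-1.  -0.1  3.3] open 0.724
tool shift now-axes [-0.0003  0.0019  0.0002] turn z 0.11
```

View pics/v5.png

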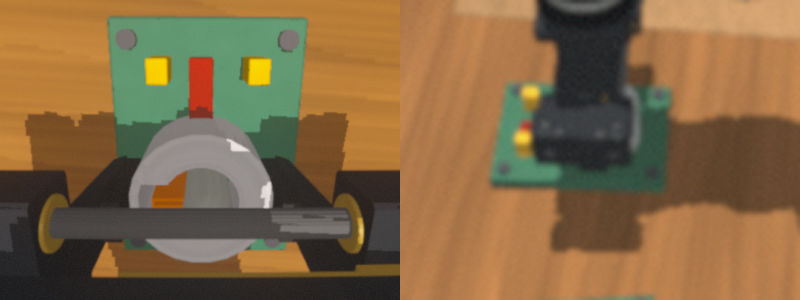

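The hub is seated: contact force has appeared, the key is in the keyway at (170,190) and the pointer is in the fork at (200,90). Now I release and rise.

Call:
{"op": "play_rows", "data": {"rows": [[80,0,0,0,0,0,0],[100,0,0,0,0,0,0],[100,0,0,0,0,0,0],[100,0,0,0,0,0,0],[100,0,0,-0.015,0,0,0],[100,0,0,-0.03,0,0,0],[100,0,0,-0.04,0,0,0],[100,0,0,-0.04,0,0,0]]}}

```text
clock: 9.98
tool_pos: [0.5601, 0.2699, 0.3112]
eef_rot: [0.999, 0.033, 0.0, -0.0]
contact_force: [0.7, 0.1, -0.8]
opening: 0.999
finger_force: 0.0
```

Call:
{"op": "play_rows", "data": {"rows": [[100,-0.02,0.02,-0.02,0,0,0],[100,-0.02,0.05,0,0,0,0],[100,-0.02,0.05,0,0,0,0],[100,0,0.05,0,0,0,0],[100,0,0,0,0,0,0],[100,0,0,0,0,0,0]]}}

```text
clock: 10.72
tool_pos: [0.5118, 0.0968, 0.3298]
eef_rot: [0.999, 0.033, 0.001, -0.001]
contact_force: [-0.5, 0.8, 0.8]
opening: 0.998
finger_force: 0.0
```

Run:
```python
from h import *
P,im=snap("wrist"); P2,im2=snap("side")
print(proj(P,[[.56,.268,.047]]),hub(P2,im2,proj(P2,[[.56,.268,.047]])[0],30,tz=.012))
a=cv2.resize(im[50:300,0:333],(400,300))
cv2.imwrite("pics/v6.png",np.hstack([a,cv2.resize(im2[210:310,230:363],(400,300),interpolation=cv2.INTER_CUBIC)])[:,:,::-1])
delta([.56,.268,.184],3.7)
```

```text
[[131.14400362 132.29051097]] (array([0.5589, 0.2717]), 0.0325, array([0.5591, 0.2706]), 0.0335, 'yaw', np.float64(4.9), np.float64(-6.3), 'tip', np.float64(0.045), 36)
pos [0.5117 0.0979 0.3294] yaw 3.95 zaxis [ 8.0e-04  1.2e-03 -1.0e+00] clock 10.825 F [ 0.7  0.2 -0.7] open 1.003
tool shift now-axes [ 0.0598 -0.1662  0.1456] turn z 0.25
```

View pics/v6.png

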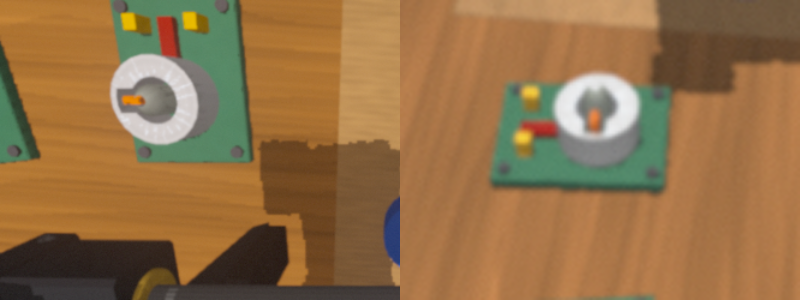

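The hub sits flat with the key in the keyway and the pointer between the posts (wrist crop at 168,37; side crop at 540,128). Handing in.

```bash
python3 -c "
from plant import r
print(r.finish_job())"
```

```text
the job is handed in; nothing more can be done
None
```

I put hub_a (the hub with its keyway a quarter turn anticlockwise of the pointer) fully home on the right-hand test shaft, with its pointer in the fork. I let go and handed the job in at about 11 s, without moving the other two hubs.

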